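Lever the snap cover off a control unit

TASK

The control unit on the fixture plate has to be opened for rework: use the pry tool in the notch under the cover's front edge to lever that edge up until the two spring catches let go, keeping your fingers off the cover while it is still snapped on. Then put the loose cover down gently, right way up and flat, inside the shallow tray, and lay the pry tool back down on the bench, clear of the unit and the tray. Do not disturb the tub, the screwdriver or the spacer block.

Things in the scene. Friction and masses are not known exactly. Their poses are not given: they have to be found in the camera images.
- unit: control unit, fixed: open-topped grey metal housing 60 mm wide, rim 56 mm above the bench, x -51 to 65 mm, on a dark plate 235 x 124 x 10 mm. Origin: on the bench under the cover's middle; x points from front (notch end) to back, z up. Clamp jaws 34 mm high stand beside it, x 10 to 50, y to +-49 mm. Two hidden spring catches in its side walls (x = -32 mm) hold the cover's tabs.
- unit_ledge (a point): on the ledge below the middle of the seated cover's front edge (unit x -65, y 0, z 50 mm). The ledge is the flat top of the apron block in front, x -105 to -51 mm, 66 mm wide. Under the cover's overhanging front edge it forms the floor of a notch 40 mm wide (a cheek on either side), 6 mm high (z 50 to 56) and 14 mm deep (x -65 to -51), ending at the housing's front wall.
- unit_seat (a point): where the middle of the cover's lower front edge lies when snapped on (unit x -65, y 0, z 56 mm); axes as the unit's. The catches let go when this edge has been raised about 10 mm (some 25 to 45 N there); it then springs up and rests at 14 to 18 mm, the back edge still on the rim.
- cover: black plastic snap cover, plate 130 (x) x 66 (y) x 8 mm, about 0.15 kg, ribs on top to 10.5 mm. Origin: centre of the plate's underside; x points to the back, z up, as the unit's when seated. Two tabs (x -32, y +-19) and two feet (x 42, y +-16) hang 24 mm down; it stands level on them. The housing is 3 mm narrower on each side, so once loose it can be grasped across its width.
- cover_lip (a point): middle of the cover's lower front edge (cover x -65, y 0, z 0 mm)
- pry: pry tool, about 0.16 kg: wooden handle 150 (x) x 18 x 18 mm lying flat; a steel blade 34 mm long, 22 wide, 4 thick rises at 35 degrees from the bottom edge of its front end. Origin: middle of the handle's underside; x points to the blade, z up. With the handle raised 35 degrees the blade is level; pushing the handle down then turns the tool about its heel and swings the blade up.
- pry_heel (a point): heel of the pry tool, where the undersides of handle and blade meet (pry x = 75, z = 0 mm)
- pry_tip (a point): lower edge of the blade's end, middle (pry x = 102.9, z = 19.5 mm; 34 mm from the heel)
- tray: shallow open plastic tray fixed on the bench, 190 (x) x 230 (y) x 22 mm high, walls and floor 4 mm thick. Origin: centre of its underside
- tub: bystander: clear tub with a lid, 76 mm diameter, 75 mm high; origin under its middle
- screwdriver: bystander: screwdriver 180 mm long, lying; handle towards its -x
- spacer: bystander: aluminium spacer block 70 x 50 x 30 mm with a 20 mm hole; origin under its middle
Not all that is in view belongs to the job. There is more than one size of the cover; the job needs the largest.

How it is judged:
On the way, in this order (a step that is already met when the one before it is completed fails the run):
1. the pry tool, pushing on the cover, is lifting its front edge off the seat (1 mm up, over 5 N), no finger on the cover (z of cover_lip in the frame of unit between 0.057 and 0.066 m and contact force between pry and cover above 5 N and contact force between the fingers and cover below 0.5 N), for 0.02 s.
2. the catches have let go: the front edge stands 12 mm up, still no finger on the cover (z of cover_lip in the frame of unit above 0.068 m and contact force between the fingers and cover below 0.5 N), for 0.1 s.
At the end, for the whole second after the job is handed in: the cover stands level (within 0.1 rad), right way up and at rest on the tray's floor, inside its walls; the pry tool lies level and at rest on the bench (its origin under 30 mm high), touching neither tray nor unit (x of cover in the frame of tray between -0.09 and 0.09 m and y of cover in the frame of tray between -0.11 and 0.11 m and z of cover in the frame of tray between 0.022 and 0.034 m and angle between cover's own z axis and vertical below 0.1 rad and linear speed of each of cover, pry below 0.02 m/s and height (world z) of pry below 0.03 m and angle between pry's own x axis and vertical above 1.45 rad and contact force between pry and tray below 0.05 N and contact force between pry and unit below 0.05 N).
It fails at once if a finger presses on the cover (over 2 N) while it is still snapped on (distance between cover_lip and unit_seat below 0.006 m and contact force between the fingers and cover above 2 N).
It fails at once if the cover is dropped or thrown (over 0.8 m/s) (linear speed of cover above 0.8 m/s and contact force between the fingers and cover below 0.1 N).
It fails at once if the tub is moved more than 30 mm (distance of tub from where it was at the start of the episode above 0.03 m).
It fails at once if the screwdriver is moved more than 30 mm (distance of screwdriver from where it was at the start of the episode above 0.03 m).
It fails at once if the spacer is moved more than 30 mm (distance of spacer from where it was at the start of the episode above 0.03 m).
It also fails if it takes over 66 s, if anything falls off the work surface, if the arm or the gripper's body presses on something with over 40 N, if the wrist force passes 120 N, or if a joint passes its speed limit or range.

ROBOT

A 6-joint arm with a two-finger parallel gripper is mounted at the origin on the work surface. World frame = base frame: x ahead of the robot, y to its left, z up, the work surface at z = 0. Lengths are in m, angles in rad, forces in N, time in s.
With the tool pointing down it reaches from about 0.35 to 0.925 m from the base axis. Payload 6.4 kg.
Tool frame: the origin (TCP) lies on the centre line of the jaws, within the pads' length; the fingertips stand 11 mm ahead of it and the grasp point (between the pads) lies 8 mm behind it; z points along the fingers, y is the line along which they close (so a half turn about z gives the same grasp; the last joint's range is limited). The gripper opens to 94 mm and grips with 3 to 60 N. Pads are 16 mm wide; open, the fingers measure 119 mm over their backs; the gripper's body (75 mm by 177 mm) begins 78 mm behind the grasp point.
Start: joints at [1.021, 0.245, 1.558, -0, 1.339, -0.174], TCP at [0.239, 0.605, 0.216] pointing down, gripper open.
Joint ranges: [-3.13, 3.13], [-1.02, 2.26], [0.13, 2.54], [-0.95, 4.09], [0.21, 2.88], [-2.74, 2.74]. Speed limits (rad/s): [2.57, 2.57, 3.14, 3.14, 3.14, 3.14].

INTERFACE

Orientations are given as a 3x3 rotation matrix whose columns are the frame's x, y, z axes.
In Python, from rig import bot gives the robot as it stands.
- The arm moves only by the tool play_rows, never from a script. Its argument "increments" is a list of rows, each a list of 3 entries, a list of its own where there are three numbers: the shift along the tool's x, y, z normalised to -1 to 1, where 1 is 0.5 m, then the turn, a rotation vector about the tool's x, y, z normalised to -1 to 1, where 1 is 60 degrees, then the opening, from -1 (shut) to 1 (fully open). A call has 1 to 5 rows; each row is the pose to reach, as a shift and turn from the pose commanded when the call began, along the tool's axes at that moment; what a row does not reach only later rows make up. A row lasts 1/12 s, in which the tool goes at most 41.7 mm and 7.16 degrees, less where a joint would pass 70% of its speed; a pose out of reach is approached as far as the arm can. A call with a number of a shift or a turn outside -1 to 1 is refused whole. A call with a gripper value outside its range is refused whole. The fingers move at their own pace and stop on an object; "force" is the grip in N (left out, the last holds). Time passes only in rows, so rows that repeat a pose let the fingers close. It gives the time, the measured TCP pose, the force, the opening and the grip force at its end, in the units of the state.
- bot.observe(): the state, without advancing time (a new reading comes with each control period).
- bot.camera(name): name is "scene" or "top" or "wrist"; returns the picture (400x640x3 uint8, red, green, blue); there is no depth.
- bot.camera_model(name): a dict with "K" (3x3 intrinsics, pixels), "distortion" ([k1, k2, p1, p2, k3] as OpenCV has them; the pictures are not rectified), "xyz" and "orientation" of the camera in the world. Camera axes: x right, y down, z forward; pixel columns grow to the right and rows downward; lengths in m; the calibration is good to about 2 mm. A picture is of the moment at which its call begins: read the wrist's pose just before it. camera_model takes no time and is no camera call; for the wrist camera it gives the pose at the moment of the call.
- bot.job_done(): hands the job in; it is judged then, once.
The state is a dict: "clock": time; "joints": joint angles; "joint_vel": joint speeds; "joint_efforts": joint torques, N m; "ee_pos": TCP position; "tcp_rot": TCP orientation; "wrist_force": force on the tool from outside, world axes, zero at the start; "ft_torque": the same for the moment, N m; "grip_width": finger opening in m; "finger_force": force on a finger pad.
Only numpy, scipy, OpenCV 4.12 (cv2) and the standard library are available. Lean on these libraries where they do the work, as an engineer would, in place of code of your own. Each camera call takes 0.05 s, during which the arm holds its last target. There are 200 camera calls.

## Working session

There is one attempt and no reset: what is moved stays moved. The work goes in short steps, Python scripts to look and compute and a tool call to move; the robot and the scene stay as the last step left them, time stands still between calls to the robot, and variables do not carry over. Pictures are saved under pics/ and viewed, at most 10 in all, crops included, and the job is handed in when it is done.

Besides the shell and the picture viewer there is one more tool, called after ">>>" as name(argument=value, ...), one argument or row to a line, values as JSON. play_rows: Moves the arm, as the interface text tells. Scaled input: -1 to 1 covers 0.5 m each way for a shift and 60 degrees each way for a turn. Its arguments: {"type":"object","properties":{"increments":{"type":"array","items":{"type":"array"}},"force":{"type":"number"}},"required":["increments"]}

```bash
mkdir -p pics; ls
python3 - <<'E'
from rig import bot
import cv2
for n in ("top","scene"):
    cv2.imwrite(f"pics/{n}0.png",bot.camera(n)[:,:,::-1]); m=bot.camera_model(n); print(n,m)
print(bot.observe())
E
```

```text
pics
top {'K': array([[369.68579567,   0.        , 314.23153731],
       [  0.        , 369.68579567, 197.98448286],
       [  0.        ,   0.        ,   1.        ]]), 'distortion': array([-0.0883322,  0.       ,  0.       ,  0.       ,  0.       ]), 'xyz': array([0.48920387, 0.00307726, 1.06235695]), 'orientation': array([[ 0.00331436, -0.99434191,  0.1061752 ],
       [-0.99983182, -0.00137997,  0.01828719],
       [-0.0180372 , -0.10621795, -0.99417926]])}
scene {'K': array([[506.27889941,   0.        , 317.92518522],
       [  0.        , 506.27889941, 205.59523042],
       [  0.        ,   0.        ,   1.        ]]), 'distortion': array([-0.09155936,  0.        ,  0.        ,  0.        ,  0.        ]), 'xyz': array([1.53808227, 0.3668917 , 1.04356766]), 'orientation': array([[-0.39032914,  0.63571464, -0.66596551],
       [ 0.92055475,  0.2811911 , -0.27112822],
       [ 0.0149034 , -0.71888696, -0.69496721]])}
{'clock': 0.1, 'joints': array([ 1.02086070e+00,  2.45737700e-01,  1.55886538e+00, -1.74230957e-05,
        1.33868835e+00, -1.74096361e-01]), 'joint_vel': array([ 2.47315291e-05, -2.75803372e-03, -3.39008084e-03,  4.93966419e-05,
        2.86605651e-03,  1.75279054e-04]), 'joint_efforts': array([-9.50613794e-04, -4.16914344e+01, -3.15527058e+01,  6.87084370e-02,
        3.09595233e-02, -3.36130961e-05]), 'ee_pos': array([0.23831021, 0.60418907, 0.21547408]), 'tcp_rot': array([[-9.30201248e-01,  3.67048872e-01, -8.73377402e-04],
       [ 3.67049806e-01,  9.30200149e-01, -1.45716374e-03],
       [ 2.77565483e-04, -1.67602853e-03, -9.99998557e-01]]), 'wrist_force': array([ 0.55997815,  0.38727263, -0.22977622]), 'ft_torque': array([-0.01175199, -0.00010632,  0.00885144]), 'finger_force': 0.0, 'grip_width': 0.09396523232079229}
```

View pics/top0.png

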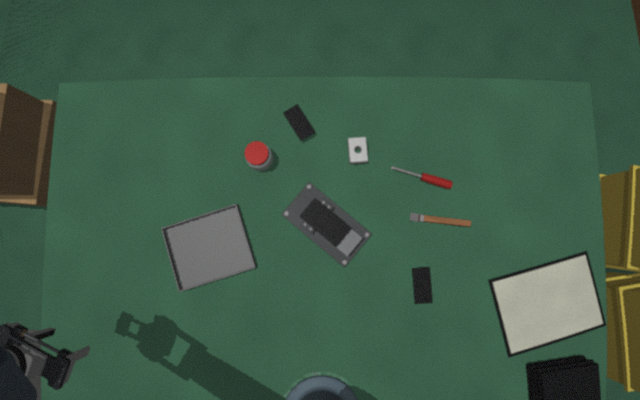

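View pics/scene0.png

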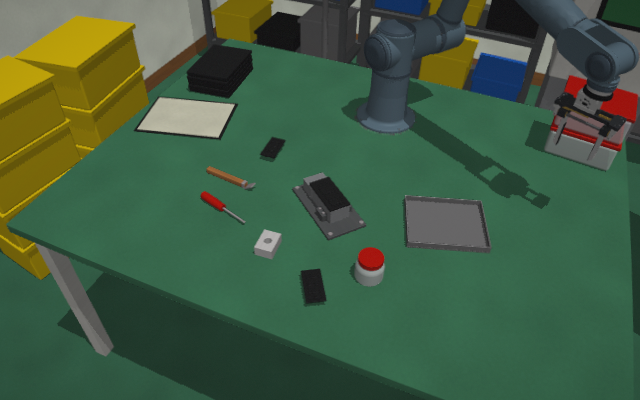

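The top view shows the unit at (327,225) with its apron/notch end lower right at (350,243). The pry tool has its blade at (415,217) and its handle running to (470,223). The tray is at (210,247). The scene view agrees. Next I'll measure roughly.

```bash
cat > h.py <<'E'
import numpy as np, cv2
from rig import bot
from scipy.spatial.transform import Rotation as R
def ray(m,px,z):
    u=cv2.undistortPoints(np.array(px,float).reshape(-1,1,2),m["K"],m["distortion"])[:,0]
    d=np.c_[u,np.ones(len(u))]@m["orientation"].T; o=m["xyz"]
    return o+d*((np.broadcast_to(z,len(u))-o[2])/d[:,2])[:,None]
def proj(m,P):
    Rm=m["orientation"].T
    return cv2.projectPoints(np.array(P,float).reshape(-1,1,3),cv2.Rodrigues(Rm)[0],-Rm@m["xyz"],m["K"],m["distortion"])[0][:,0]
def delta(p,Rt):
    """normalised shift, turn from present pose to p,Rt"""
    s=bot.observe(); R0=s["tcp_rot"]
    return np.round(R0.T@(np.array(p)-s["ee_pos"])/.5,4), np.round(R.from_matrix(R0.T@Rt).as_rotvec()/np.radians(60),4)
def shot(n,f):
    m=bot.camera_model(n); im=bot.camera(n)[:,:,::-1].copy(); cv2.imwrite(f"pics/{f}.png",im); np.save(f"pics/{f}.npy",m,allow_pickle=True); return im,m
def load(f): return cv2.imread(f"pics/{f}.png"),np.load(f"pics/{f}.npy",allow_pickle=True).item()
E
python3 - <<'E'
from h import *
m=bot.camera_model("top")
pts={"blade":(412,217,.02),"hend":(470,223,.01),"bladejoin":(424,219,.01),
"plateR":(370,235,.01),"plateT":(309,186,.01),"plateL":(286,213,.01),"plateB":(345,265,.01),
"trayTL":(164,233,.022),"trayTR":(238,206,.022),"trayBR":(255,265,.022),"trayBL":(182,290,.022),"tub":(257,152,.075),"spacer":(358,150,.03),"sdl":(391,168,.01),"sdr":(452,184,.01),
"coverfront":(351,244,.056)}
for k,v in pts.items(): print(k,ray(m,[v[:2]],v[2])[0].round(3))
w=bot.camera_model("wrist"); s=bot.observe()
print("cam in tool",(s["tcp_rot"].T@(w["xyz"]-s["ee_pos"])).round(4),(s["tcp_rot"].T@w["orientation"]).round(3),w["K"][0,0])
im=cv2.imread("pics/top0.png")[170:290,260:500]; cv2.imwrite("pics/crop.png",cv2.resize(im,(800,400),interpolation=2))
E
```

```text
blade [ 0.547 -0.254  0.02 ]
hend [ 0.53  -0.425  0.01 ]
bladejoin [ 0.542 -0.291  0.01 ]
plateR [ 0.496 -0.136  0.01 ]
plateT [0.636 0.038 0.01 ]
plateL [0.558 0.103 0.01 ]
plateB [ 0.412 -0.065  0.01 ]
trayTL [0.499 0.453 0.022]
trayTR [0.577 0.239 0.022]
trayBR [0.411 0.187 0.022]
trayBL [0.339 0.395 0.022]
tub [0.721 0.179 0.075]
spacer [ 0.737 -0.102  0.03 ]
sdl [ 0.689 -0.199  0.01 ]
sdr [ 0.643 -0.376  0.01 ]
coverfront [ 0.472 -0.078  0.056]
cam in tool [ 0.0802 -0.0006 -0.1676] [[ 0.002 -0.962 -0.273]
 [ 1.     0.001  0.001]
 [-0.001 -0.273  0.962]] 329.2207654689524
```

View pics/crop.png

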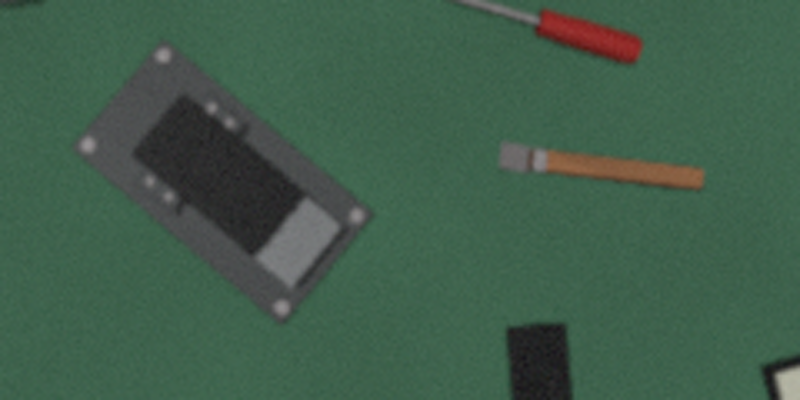

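The crop shows the unit's front (the light apron) toward the lower right. The pry blade is on the left, pointing toward the unit. I'll move the wrist camera over both.

```bash
cat >> h.py <<'E'
from scipy.spatial.transform import Slerp
def down(a,pitch=0):
    """tool x at yaw a deg, z down, then pitched: +pitch tips tool x downwards (deg)"""
    c,s=np.cos(np.radians(a)),np.sin(np.radians(a))
    return np.array([[c,s,0],[s,-c,0],[0,0,-1.]])@R.from_euler("y",-pitch,degrees=True).as_matrix()
def plan(n,p,Rt,start=None):
    s=bot.observe(); p0,R0=start or (s["ee_pos"],s["tcp_rot"]); p=np.array(p)
    sl=Slerp([0,1],R.from_matrix([R0,Rt]))
    for i in range(n):
        A=sl(i/n).as_matrix(); a=p0+(p-p0)*i/n; B=sl((i+1)/n).as_matrix(); b=p0+(p-p0)*(i+1)/n
        print((A.T@(b-a)/.5).round(3).tolist(),(R.from_matrix(A.T@B).as_rotvec()/np.radians(60)).round(3).tolist())
    print("dist",np.linalg.norm(p-p0).round(3)); return p,Rt
E
python3 - <<'E'
from h import *
print(down(0,35).round(2))
plan(5,[.53,-.14,.26],down(67))
E
```

```text
[[ 0.82  0.   -0.57]
 [ 0.   -1.    0.  ]
 [-0.57  0.   -0.82]]
[-0.218, -0.234, -0.017] [-0.0, 0.0, 0.305]
[-0.28, -0.154, -0.018] [-0.0, 0.0, 0.305]
[-0.314, -0.058, -0.018] [-0.0, 0.0, 0.305]
[-0.317, 0.043, -0.018] [-0.0, 0.0, 0.305]
[-0.287, 0.141, -0.018] [-0.0, 0.0, 0.305]
dist 0.801
```

>>> play_rows(
  increments=[
    [[-0.055,-0.058,-0.004],[0,0,0.076],1],
    [[-0.11,-0.117,-0.009],[0,0,0.153],1],
    [[-0.165,-0.176,-0.013],[0,0,0.23],1],
    [[-0.218,-0.234,-0.017],[0,0,0.305],1],
    [[-0.218,-0.234,-0.017],[0,0,0.305],1],
  ],
)

```text
clock: 0.52
ee_pos: [0.2985, 0.4514, 0.2245]
tcp_rot: [[-0.763, 0.646, -0.0], [0.646, 0.763, -0.002], [-0.002, -0.002, -1.0]]
wrist_force: [0.4, 0.0, 0.1]
grip_width: 0.0941
finger_force: 0.0
```

>>> play_rows(
  increments=[
    [[-0.07,-0.038,-0.004],[0,0,0.076],1],
    [[-0.14,-0.077,-0.009],[0,0,0.153],1],
    [[-0.21,-0.115,-0.013],[0,0,0.23],1],
    [[-0.28,-0.154,-0.018],[0,0,0.305],1],
    [[-0.28,-0.154,-0.018],[0,0,0.305],1],
  ],
)

```text
clock: 0.93
ee_pos: [0.3573, 0.3029, 0.2342]
tcp_rot: [[-0.521, 0.854, 0.001], [0.854, 0.521, -0.001], [-0.002, 0.0, -1.0]]
wrist_force: [0.0, 0.1, 0.4]
grip_width: 0.0938
finger_force: 0.0
```

>>> play_rows(
  increments=[
    [[-0.079,-0.014,-0.004],[0,0,0.076],1],
    [[-0.157,-0.029,-0.009],[0,0,0.153],1],
    [[-0.235,-0.043,-0.013],[0,0,0.23],1],
    [[-0.314,-0.058,-0.018],[0,0,0.305],1],
    [[-0.314,-0.058,-0.018],[0,0,0.305],1],
  ],
)

```text
clock: 1.35
ee_pos: [0.4156, 0.154, 0.2434]
tcp_rot: [[-0.226, 0.974, 0.002], [0.974, 0.226, -0.002], [-0.002, 0.001, -1.0]]
wrist_force: [-0.9, 0.7, 0.7]
grip_width: 0.094
finger_force: 0.0
```

>>> play_rows(
  increments=[
    [[-0.079,0.011,-0.004],[0,0,0.076],1],
    [[-0.158,0.022,-0.009],[0,0,0.153],1],
    [[-0.237,0.032,-0.013],[0,0,0.23],1],
    [[-0.317,0.043,-0.018],[0,0,0.305],1],
    [[-0.317,0.043,-0.018],[0,0,0.305],1],
  ],
)

```text
clock: 1.77
ee_pos: [0.4735, 0.0053, 0.2523]
tcp_rot: [[0.089, 0.996, 0.001], [0.996, -0.089, -0.001], [-0.001, 0.001, -1.0]]
wrist_force: [-0.5, 1.0, -1.0]
grip_width: 0.094
finger_force: 0.0
```

>>> play_rows(
  increments=[
    [[-0.072,0.035,-0.004],[0,0,0.076],1],
    [[-0.144,0.07,-0.009],[0,0,0.153],1],
    [[-0.215,0.105,-0.013],[0,0,0.23],1],
    [[-0.287,0.141,-0.018],[0,0,0.305],1],
    [[-0.287,0.141,-0.018],[0,0,0.305],1],
  ],
)

```text
clock: 2.18
ee_pos: [0.5319, -0.1431, 0.2607]
tcp_rot: [[0.396, 0.918, 0.0], [0.918, -0.396, -0.001], [-0.001, 0.001, -1.0]]
wrist_force: [0.9, -0.3, 0.4]
grip_width: 0.094
finger_force: 0.0
```

Run:
```python
from h import *
s=bot.observe(); print(s["clock"],s["ee_pos"],s["tcp_rot"].round(3),s["joints"].round(2),s["joint_vel"].round(3))
im,m=shot("wrist","w1")
```

```text
2.1833 [ 0.53189247 -0.14313493  0.26070657] [[ 0.396  0.918  0.   ]
 [ 0.918 -0.396 -0.001]
 [-0.001  0.001 -1.   ]] [-0.47 -0.02  1.77 -0.    1.4  -0.06] [ 0.068 -0.056  0.069  0.039  0.042 -0.032]
```

View pics/w1.png

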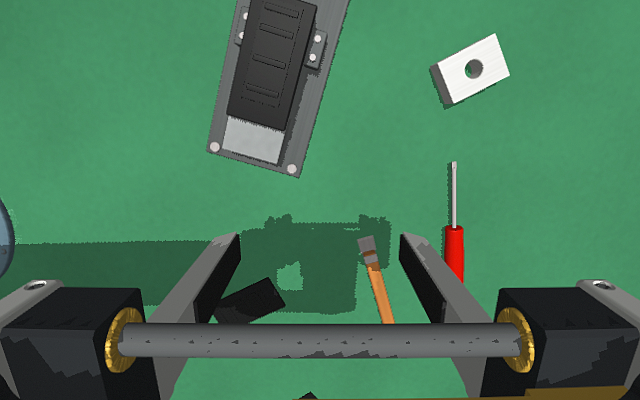

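The unit is clear, with the apron at about (255,140) and the screws at (214,147) and (292,169). The pry blade is at (366,243) and its handle goes down to (385,320), where the gripper hides it. The arm has settled, so I'll retake and measure.

Run:
```python
from h import *
im,m=shot("wrist","w2")
hsv=cv2.cvtColor(im,cv2.COLOR_BGR2HSV)
for p in [(250,140),(270,60),(366,243),(378,300),(310,100),(292,169),(225,130),(366,254)]: print(p,im[p[1],p[0]],hsv[p[1],p[0]])
def big(mask):
    c=cv2.findContours(mask,cv2.RETR_EXTERNAL,cv2.CHAIN_APPROX_NONE)[0]; return max(c,key=cv2.contourArea)
roi=np.zeros(im.shape[:2],np.uint8); roi[100:175,215:290]=1
ap=big(((hsv[...,1]<40)&(hsv[...,2]>150)&(roi>0)).astype(np.uint8))
q=cv2.boxPoints(cv2.minAreaRect(ap)); print("apron",q.round(1).tolist(),cv2.approxPolyDP(ap,4,True)[:,0].tolist(),ray(m,q,.05).round(4).tolist())
roi[:]=0; roi[0:135,215:330]=1
co=big(((hsv[...,2]<60)&(roi>0)).astype(np.uint8)); print("cover",cv2.approxPolyDP(co,4,True)[:,0].tolist())
roi[:]=0; roi[230:325,345:400]=1
h=big(((hsv[...,0]<20)&(hsv[...,1]>100)&(hsv[...,2]>120)&(roi>0)).astype(np.uint8)); print("handle",cv2.approxPolyDP(h,2,True)[:,0].tolist())
b=big(((hsv[...,1]<60)&(roi>0)).astype(np.uint8)); print("blade",cv2.approxPolyDP(b,2,True)[:,0].tolist())
w=np.hstack([cv2.resize(im[0:180,190:350],None,fx=3,fy=3),cv2.resize(im[220:330,340:400],(294,540))]); cv2.imwrite("pics/z.png",w); print(w.shape)
```

```text
(250, 140) [174 174 172] [ 90   3 174]
(270, 60) [58 58 59] [ 0  4 59]
(366, 243) [102 102 106] [  0  10 106]
(378, 300) [ 65 126 197] [ 14 171 197]
(310, 100) [110 109 106] [ 98   9 110]
(292, 169) [193 195 203] [  6  13 203]
(225, 130) [106 106 102] [ 90  10 106]
(366, 254) [32 63 99] [ 14 173  99]
apron [[222.0, 148.5], [231.1999969482422, 117.5], [287.20001220703125, 134.0], [278.1000061035156, 165.0]] [[231, 118], [224, 149], [278, 164], [285, 135]] [[0.4406, -0.0662, 0.05], [0.466, -0.0394, 0.05], [0.5163, -0.0806, 0.05], [0.4918, -0.1088, 0.05]]
cover [[254, 0], [245, 45], [239, 46], [242, 58], [229, 115], [286, 132], [304, 68], [321, 70], [328, 43], [319, 71], [305, 65], [318, 31], [319, 8], [292, 0], [319, 10], [297, 90], [292, 86], [296, 83], [288, 81], [278, 102], [280, 93], [258, 87], [248, 77], [254, 48], [246, 46], [255, 46], [247, 44], [253, 40], [247, 35]]
handle [[368, 266], [384, 323], [394, 323], [381, 272], [376, 271], [380, 270], [379, 266]]
blade [[374, 237], [358, 241], [364, 257], [366, 252], [374, 250], [377, 254], [365, 259], [366, 265], [379, 262]]
(540, 774, 3)
```

View pics/z.png

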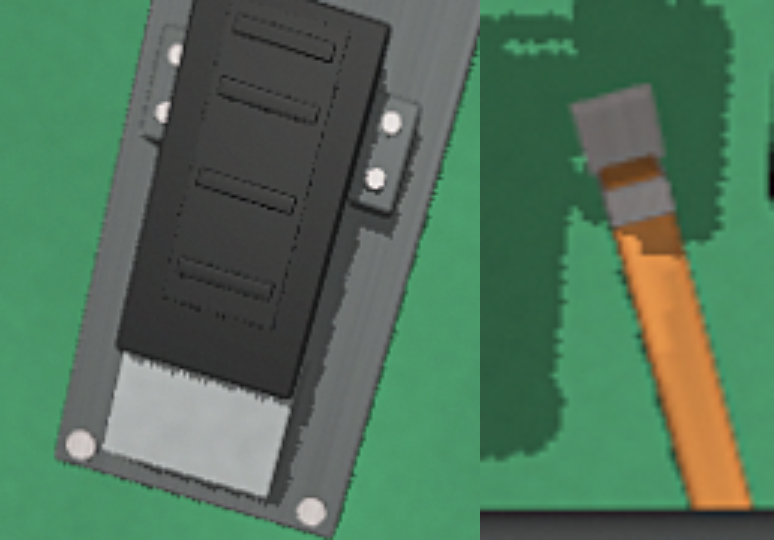

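The zoom shows the apron front corners at original pixels (224,150) and (280,166), and the cover's front top corners at (229,116) and (287,133). The pry handle's front top edge runs (365,259)-(377,256), and the blade end runs (358,241)-(375,237).

Run:
```python
from h import *
im,m=load("w2")
ap=ray(m,[(224.3,150),(280,166)],.05); cf=ray(m,[(229.3,116),(287,133)],.064)
he=ray(m,[(365.1,258.7),(376.7,256.3)],.018); bl=ray(m,[(358.4,241),(375.1,237.3)],.0228)
hl=ray(m,[(368,266),(384,323)],.018); hr=ray(m,[(381,272),(394,323)],.018)
for n,q in zip(("apron","coverfront","hend","blade","hl","hr"),(ap,cf,he,bl,hl,hr)):
    d=q[1]-q[0]; print(n,q[:,:2].round(4).tolist(),"mid",q.mean(0)[:2].round(4),"len",np.linalg.norm(d).round(4),"ang",np.degrees(np.arctan2(d[1],d[0])).round(1))
sc=ray(m,[((80/3)+190,444/3),(310/3+190,512/3)],.012);print("screws",sc,np.degrees(np.arctan2(*(sc[1]-sc[0])[1::-1])))
# plate right long edge line on zoom: (480,5)->(333,537)
pe=ray(m,[(350,5/3),(301,179)],.01);d=pe[0]-pe[1];print("plate edge ang",np.degrees(np.arctan2(d[1],d[0])))
# cover right long edge top
ce=ray(m,[(391/3+190,25/3),(287,133)],.064);d=ce[0]-ce[1];print("cover edge",np.linalg.norm(d),np.degrees(np.arctan2(d[1],d[0])))
s=bot.observe();print(s["ee_pos"],s["joints"].round(3))
```

```text
apron [[0.4422, -0.0687], [0.4934, -0.1107]] mid [ 0.4678 -0.0897] len 0.0662 ang -39.4
coverfront [[0.4684, -0.0383], [0.5181, -0.0791]] mid [ 0.4933 -0.0587] len 0.0644 ang -39.4
hend [[0.5408, -0.2756], [0.5566, -0.2785]] mid [ 0.5487 -0.2771] len 0.0161 ang -10.2
blade [[0.542, -0.2456], [0.5642, -0.2494]] mid [ 0.5531 -0.2475] len 0.0226 ang -9.5
hl [[0.5406, -0.2875], [0.5298, -0.3827]] mid [ 0.5352 -0.3351] len 0.0958 ang -96.5
hr [[0.5539, -0.3032], [0.5432, -0.3885]] mid [ 0.5485 -0.3458] len 0.086 ang -97.2
screws [[ 0.42252451 -0.06276017  0.012     ]
 [ 0.49975047 -0.12718305  0.012     ]] -39.835294285354315
plate edge ang 51.13646677680722
cover edge 0.1279398184611276 50.57145913478708
[ 0.53031704 -0.13892475  0.26019125] [-4.630e-01 -2.800e-02  1.773e+00  1.000e-03  1.398e+00 -6.200e-02]
```

Run:
```python
from h import *
a=plan(2,[.5405,-.3514,.08],down(83)); plan(1,[.5405,-.3514,.0135],down(83),a)
```

```text
[-0.192, 0.093, 0.18] [-0.001, -0.0, -0.133]
[-0.203, 0.065, 0.18] [-0.001, -0.0, -0.133]
dist 0.279
[0.0, 0.0, 0.133] [0.0, 0.0, 0.0]
dist 0.066
```

>>> play_rows(
  increments=[
    [[-0.048,0.023,0.045],[0,0,-0.033],0.2],
    [[-0.096,0.047,0.09],[0,0,-0.067],0.2],
    [[-0.144,0.07,0.135],[0,0,-0.1],0.2],
    [[-0.192,0.093,0.18],[0,0,-0.133],0.2],
    [[-0.192,0.093,0.18],[0,0,-0.133],0.2],
  ],
)

```text
clock: 2.7
ee_pos: [0.5329, -0.2453, 0.1656]
tcp_rot: [[0.259, 0.966, -0.007], [0.966, -0.259, 0.004], [0.002, -0.008, -1.0]]
wrist_force: [-0.4, 0.1, 0.4]
grip_width: 0.0638
finger_force: 0.0
```

>>> play_rows(
  increments=[
    [[-0.051,0.016,0.045],[0,0,-0.033],0.2],
    [[-0.102,0.032,0.09],[0,0,-0.067],0.2],
    [[-0.152,0.049,0.135],[0,0,-0.1],0.2],
    [[-0.203,0.065,0.18],[0,0,-0.133],0.2],
    [[-0.203,0.065,0.18],[0,0,-0.133],0.2],
  ],
)

```text
clock: 3.12
ee_pos: [0.5387, -0.3517, 0.0764]
tcp_rot: [[0.123, 0.992, -0.005], [0.992, -0.123, 0.004], [0.004, -0.006, -1.0]]
wrist_force: [-0.5, 0.1, -0.6]
grip_width: 0.0563
finger_force: 0.0
```

Run:
```python
from h import *
im,m=shot("wrist","w3")
im,m=shot("wrist","w3"); s=bot.observe(); print(s["ee_pos"],s["grip_width"],s["joints"].round(3))
plan(1,[.5405,-.3514,.0135],down(83))
```

```text
[ 0.54049361 -0.35028384  0.08050449] 0.056416596704784376 [-7.510e-01  3.800e-01  1.655e+00  1.000e-03  1.109e+00 -6.290e-01]
[-0.002, 0.0, 0.134] [-0.001, -0.002, -0.0]
dist 0.067
```

View pics/w3.png

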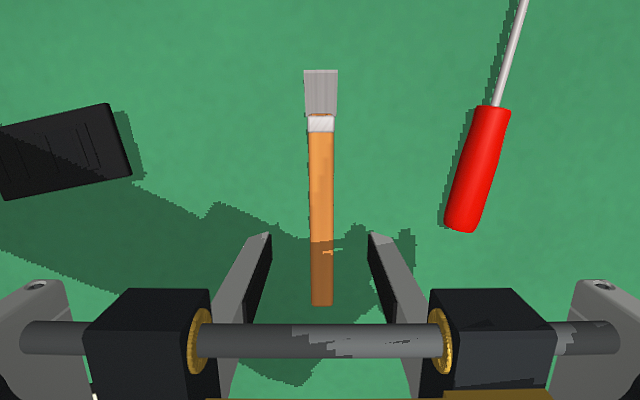

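The pry handle lies centred between the fingers, with its front end at about (321,115), its rear at (322,305) and the blade tip at row 70. I'll go down and grip.

>>> play_rows(
  increments=[
    [[0,0,0.045],[0,0,0],0.2],
    [[-0.001,0,0.09],[0,0,0],0.2],
    [[-0.002,0,0.134],[0,0,0],0.2],
    [[-0.002,0,0.134],[0,0,0],0.2],
    [[-0.002,0,0.134],[0,0,0],0.2],
  ],
  force=50,
)

```text
clock: 3.63
ee_pos: [0.541, -0.3516, 0.0153]
tcp_rot: [[0.121, 0.993, 0.0], [0.993, -0.121, 0.0], [0.0, 0.0, -1.0]]
wrist_force: [0.3, 1.1, 0.5]
grip_width: 0.0564
finger_force: 0.0
```

>>> play_rows(
  increments=[
    [[0,0,0],[0,0,0],-1],
    [[0,0,0],[0,0,0],-1],
    [[0,0,0],[0,0,0],-1],
    [[0,0,0],[0,0,0],-1],
    [[0,0,0],[0,0,0],-1],
  ],
  force=50,
)

```text
clock: 4.05
ee_pos: [0.5404, -0.3537, 0.0147]
tcp_rot: [[0.123, 0.992, 0.001], [0.992, -0.123, -0.001], [-0.001, 0.001, -1.0]]
wrist_force: [0.2, -0.9, 0.3]
grip_width: 0.0266
finger_force: 0.0
```

Run:
```python
from h import *
im,m=load("w3")
P=ray(m,[(321.5,115.5),(322,305),(320.5,70)],[.018,.018,.0228]); print(P)
s=bot.observe(); print(s["ee_pos"],s["tcp_rot"].round(3),s["wrist_force"],s["finger_force"],s["grip_width"])
print("in tool",((P-s["ee_pos"])@s["tcp_rot"]).round(4))
```

```text
[[ 0.5491527  -0.2774943   0.018     ]
 [ 0.53213533 -0.42214222  0.018     ]
 [ 0.55190287 -0.24922518  0.0228    ]]
[ 0.54035934 -0.35371013  0.01468734] [[ 0.123  0.992  0.001]
 [ 0.992 -0.123 -0.001]
 [-0.001  0.001 -1.   ]] [ 0.19826193 -0.88931654  0.32005464] 0.0 0.02657970876053701
in tool [[ 0.0767 -0.0007 -0.0034]
 [-0.0689  0.0003 -0.0033]
 [ 0.1051 -0.0014 -0.0082]]
```

>>> play_rows(
  increments=[
    [[0,0,0],[0,0,0],-1],
    [[0,0,0],[0,0,0],-1],
    [[0,0,0],[0,0,0],-1],
    [[0,0,0],[0,0,0],-1],
    [[0,0,0],[0,0,0],-1],
  ],
  force=50,
)

```text
clock: 4.47
ee_pos: [0.5402, -0.3537, 0.0142]
tcp_rot: [[0.123, 0.992, 0.0], [0.992, -0.123, -0.0], [-0.0, 0.0, -1.0]]
wrist_force: [-1.2, 0.0, 3.4]
grip_width: 0.018
finger_force: 50.0
```

```bash
cat >> h.py <<'E'
U0=np.array([.5345,-.0085,0]); UY=50.6
UR=R.from_euler("z",UY,degrees=True).as_matrix()
HT=np.array([.077,0,.0135])   # heel in tool frame
def pose(hx,hz,th,hy=0):
    """TCP pose with heel at unit (hx,hy,hz), handle raised th deg"""
    Rt=down(UY,th); return U0+UR@np.array([hx,hy,hz])-Rt@HT, Rt
E
python3 - <<'E'
from h import *
s=bot.observe(); print(s["ee_pos"],s["tcp_rot"].round(3),s["wrist_force"],s["finger_force"],s["grip_width"])
a=plan(1,s["ee_pos"]+[0,0,.12],s["tcp_rot"])
b=plan(3,*pose(-.125,.075,35),start=a); print(b)
E
```

```text
[ 0.54017909 -0.35365483  0.01421692] [[ 0.123  0.992  0.   ]
 [ 0.992 -0.123 -0.   ]
 [-0.     0.    -1.   ]] [-1.22460737  0.00689942  3.36957653] 49.99332904815674 0.018004407366536117
[-0.0, 0.0, -0.24] [0.0, 0.0, 0.0]
dist 0.12
[0.126, -0.096, 0.003] [0.055, -0.189, 0.174]
[0.105, -0.118, -0.014] [0.055, -0.189, 0.174]
[0.078, -0.136, -0.025] [0.055, -0.189, 0.174]
dist 0.238
(array([ 0.42003814, -0.14784815,  0.13022394]), array([[ 0.5199408 ,  0.77273357, -0.36406647],
       [ 0.63298629, -0.63473051, -0.44322177],
       [-0.57357644,  0.        , -0.81915204]]))
```

>>> play_rows(
  increments=[
    [[0,0,-0.06],[0,0,0],-1],
    [[0,0,-0.12],[0,0,0],-1],
    [[0,0,-0.18],[0,0,0],-1],
    [[0,0,-0.24],[0,0,0],-1],
    [[0,0,-0.24],[0,0,0],-1],
  ],
)

```text
clock: 4.88
ee_pos: [0.543, -0.3561, 0.1408]
tcp_rot: [[0.123, 0.992, 0.008], [0.992, -0.123, -0.008], [-0.007, 0.009, -1.0]]
wrist_force: [0.3, -1.2, 0.2]
grip_width: 0.0177
finger_force: 50.0
```

>>> play_rows(
  increments=[
    [[0.032,-0.024,0.001],[0.014,-0.047,0.044],-1],
    [[0.063,-0.048,0.002],[0.028,-0.095,0.087],-1],
    [[0.095,-0.072,0.002],[0.041,-0.142,0.13],-1],
    [[0.126,-0.096,0.003],[0.055,-0.189,0.174],-1],
    [[0.126,-0.096,0.003],[0.055,-0.189,0.174],-1],
  ],
)

```text
clock: 5.3
ee_pos: [0.4982, -0.2805, 0.1293]
tcp_rot: [[0.289, 0.952, -0.102], [0.936, -0.303, -0.177], [-0.199, -0.045, -0.979]]
wrist_force: [-0.1, -0.5, -2.6]
grip_width: 0.0176
finger_force: 50.0
```

>>> play_rows(
  increments=[
    [[0.026,-0.03,-0.003],[0.014,-0.047,0.044],-1],
    [[0.052,-0.059,-0.007],[0.028,-0.095,0.087],-1],
    [[0.079,-0.088,-0.01],[0.041,-0.142,0.13],-1],
    [[0.105,-0.118,-0.014],[0.055,-0.189,0.174],-1],
    [[0.105,-0.118,-0.014],[0.055,-0.189,0.174],-1],
  ],
)

```text
clock: 5.72
ee_pos: [0.4583, -0.2134, 0.1283]
tcp_rot: [[0.424, 0.877, -0.226], [0.814, -0.478, -0.329], [-0.396, -0.045, -0.917]]
wrist_force: [-1.1, 1.0, -2.2]
grip_width: 0.0171
finger_force: 50.0
```

>>> play_rows(
  increments=[
    [[0.02,-0.034,-0.006],[0.014,-0.047,0.044],-1],
    [[0.039,-0.068,-0.012],[0.028,-0.095,0.087],-1],
    [[0.059,-0.102,-0.019],[0.041,-0.142,0.13],-1],
    [[0.078,-0.136,-0.025],[0.055,-0.189,0.174],-1],
    [[0.078,-0.136,-0.025],[0.055,-0.189,0.174],-1],
  ],
)

```text
clock: 6.13
ee_pos: [0.4187, -0.1461, 0.1274]
tcp_rot: [[0.516, 0.774, -0.367], [0.636, -0.633, -0.441], [-0.574, -0.006, -0.819]]
wrist_force: [0.6, 0.6, -2.5]
grip_width: 0.0177
finger_force: 50.0
```

Run:
```python
from h import *
shot("wrist","w4"); im,m=shot("wrist","w4"); s=bot.observe(); print(s["clock"],s["ee_pos"],s["tcp_rot"].round(3),s["wrist_force"],s["joints"].round(3))
plan(1,*pose(-.125,.075,35))
P=[pose(-.125,.075,35)[0]+s["tcp_rot"]@q for q in ([.077,0,.0135],[.105,-.011,-.006],[.105,.011,-.006])]
print("pred heel, tip corners",proj(m,P).round(1).tolist())
```

```text
6.2333 [ 0.42028047 -0.14839642  0.128887  ] [[ 0.518  0.774 -0.364]
 [ 0.636 -0.633 -0.442]
 [-0.572 -0.002 -0.82 ]] [-0.29437491 -0.81975233 -0.91442669] [-0.276  0.112  1.982 -0.566  1.359  0.62 ]
[-0.001, -0.001, -0.003] [-0.001, -0.002, 0.003]
dist 0.001
pred heel, tip corners [[321.1, 113.7], [297.1, 50.4], [346.1, 50.6]]
```

View pics/w4.png

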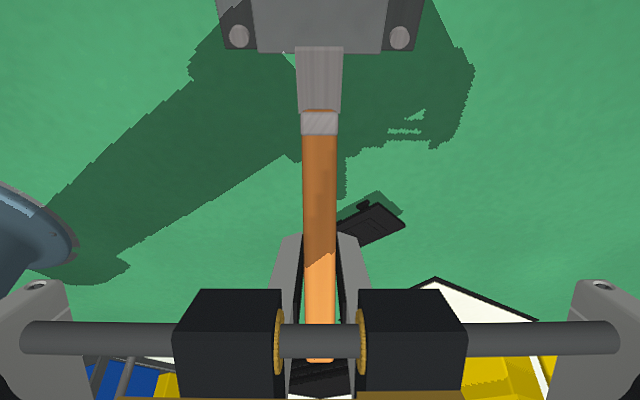

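The pry tool is held straight and points at the middle of the apron, with its tip corners at (295,46) and (344,46), within about 2 mm of prediction. I'll approach with the tip slightly low and feel for the ledge.

Run:
```python
from h import *
s=bot.observe()
a=plan(1,*pose(-.107,.058,37))
plan(1,*pose(-.107,.048,37),start=a)
```

```text
[0.049, -0.001, -0.001] [-0.001, -0.035, 0.003]
dist 0.024
[0.012, -0.0, 0.016] [0.0, 0.0, 0.0]
dist 0.01
```

>>> play_rows(
  increments=[
    [[0.012,0,0],[0,-0.009,0.001],-1],
    [[0.024,0,0],[0,-0.018,0.002],-1],
    [[0.037,-0.001,0],[0,-0.026,0.003],-1],
    [[0.049,-0.001,-0.001],[0,-0.035,0.003],-1],
    [[0.049,-0.001,-0.001],[0,-0.035,0.003],-1],
  ],
)

```text
clock: 6.65
ee_pos: [0.4328, -0.1316, 0.115]
tcp_rot: [[0.507, 0.771, -0.384], [0.615, -0.636, -0.465], [-0.603, -0.0, -0.797]]
wrist_force: [0.4, 0.0, -1.3]
grip_width: 0.0175
finger_force: 50.0
```

>>> play_rows(
  increments=[
    [[0.001,0,0.001],[0,0,0],-1],
    [[0.002,0,0.003],[0,0,0],-1],
    [[0.0036,0,0.0048],[0,0,0],-1],
    [[0.0036,0,0.0048],[0,0,0],-1],
    [[0.0036,0,0.0048],[0,0,0],-1],
  ],
)

```text
clock: 7.07
ee_pos: [0.4324, -0.1323, 0.1132]
tcp_rot: [[0.509, 0.771, -0.383], [0.614, -0.637, -0.465], [-0.603, 0.001, -0.798]]
wrist_force: [0.1, 0.0, -1.5]
grip_width: 0.0172
finger_force: 50.0
```

>>> play_rows(
  increments=[
    [[0.001,0,0.001],[0,0,0],-1],
    [[0.002,0,0.003],[0,0,0],-1],
    [[0.0036,0,0.0048],[0,0,0],-1],
    [[0.0036,0,0.0048],[0,0,0],-1],
    [[0.0036,0,0.0048],[0,0,0],-1],
  ],
)

```text
clock: 7.48
ee_pos: [0.4324, -0.1322, 0.11]
tcp_rot: [[0.509, 0.771, -0.383], [0.615, -0.637, -0.465], [-0.603, 0.001, -0.798]]
wrist_force: [0.5, 0.1, -1.2]
grip_width: 0.0176
finger_force: 50.0
```

```bash
cat >> h.py <<'E'
def where():
    s=bot.observe(); h=UR.T@(s["ee_pos"]+s["tcp_rot"]@HT-U0); t=UR.T@(s["ee_pos"]+s["tcp_rot"]@(HT+[.0279,0,-.0195])-U0)
    print(s["clock"],"heel",(h*1e3).round(1),"tip",(t*1e3).round(1),"th",np.degrees(np.arcsin(-s["tcp_rot"][2,0])).round(1),"F unit",(UR.T@s["wrist_force"]).round(1),"T",s["ft_torque"].round(2),"grip",s["grip_width"].round(4))
E
python3 -c "
from h import *
where(); im,m=shot('wrist','w5'); where()"
```

```text
Traceback (most recent call last):
  File "h.py", line 38, in where
    print(s["clock"],"heel",(h*1e3).round(1),"tip",(t*1e3).round(1),"th",np.degrees(np.arcsin(-s["tcp_rot"][2,0])).round(1),"F unit",(UR.T@s["wrist_force"]).round(1),"T",s["ft_torque"].round(2),"grip",s["grip_width"].round(4))
                                                                                                                                                                                                         ^^^^^^^^^^^^^^^^^^^^^
AttributeError: 'float' object has no attribute 'round'
```

```bash
sed -i 's/s\["grip_width"\].round(4)/round(s["grip_width"],4)/' h.py; python3 -c "
from h import *
where()"
```

```text
7.4833 heel [-107.1    0.2   52.8] tip [-73.1   0.1  51.5] th 37.1 F unit [ 0.4 -0.3 -1.2] T [ 0.28 -0.15 -0.  ] grip 0.0176
```

>>> play_rows(
  increments=[
    [[0.0006,0,0.0008],[0,0,0],-1],
    [[0.0012,0,0.0016],[0,0,0],-1],
    [[0.0012,0,0.0016],[0,0,0],-1],
    [[0.0012,0,0.0016],[0,0,0],-1],
  ],
)

```text
clock: 7.82
ee_pos: [0.4325, -0.1324, 0.1094]
tcp_rot: [[0.509, 0.771, -0.383], [0.614, -0.637, -0.466], [-0.603, 0.001, -0.798]]
wrist_force: [-0.4, -1.2, -0.3]
grip_width: 0.0173
finger_force: 50.0
```

>>> play_rows(
  increments=[
    [[0.0006,0,0.0008],[0,0,0],-1],
    [[0.0012,0,0.0016],[0,0,0],-1],
    [[0.0012,0,0.0016],[0,0,0],-1],
    [[0.0012,0,0.0016],[0,0,0],-1],
  ],
)

```text
clock: 8.15
ee_pos: [0.4325, -0.1326, 0.1086]
tcp_rot: [[0.509, 0.771, -0.384], [0.614, -0.637, -0.466], [-0.604, 0.002, -0.797]]
wrist_force: [-2.2, -2.9, 4.7]
grip_width: 0.0179
finger_force: 50.0
```

```bash
python3 -c "
from h import *
where()"
```

```text
8.15 heel [-107.4   -0.2   51.4] tip [-73.4  -0.3  50.1] th 37.1 F unit [-3.6 -0.1  4.7] T [-0.29  0.43  0.05] grip 0.0179
```

>>> play_rows(
  increments=[
    [[-0.0004,0,-0.0006],[0,0,0],-1],
    [[0.004,0,-0.004],[0,0,0],-1],
    [[0.008,0,-0.007],[0,0,0],-1],
    [[0.0153,0,-0.0129],[0,0,0],-1],
    [[0.0153,0,-0.0129],[0,0,0],-1],
  ],
)

```text
clock: 8.57
ee_pos: [0.4396, -0.1239, 0.1086]
tcp_rot: [[0.509, 0.771, -0.382], [0.615, -0.636, -0.465], [-0.602, 0.002, -0.798]]
wrist_force: [-0.6, -0.9, 2.8]
grip_width: 0.0174
finger_force: 50.0
```

```bash
python3 -c "
from h import *
where()"
```

```text
8.5667 heel [-96.1  -0.1  51.5] tip [-62.1  -0.2  50.2] th 37.0 F unit [-1.1 -0.1  2.8] T [-0.02  0.09  0.02] grip 0.0174
```

>>> play_rows(
  increments=[
    [[0.004,0,-0.003],[0,0,0],-1],
    [[0.0085,0,-0.0064],[0,0,0],-1],
    [[0.0128,0,-0.0097],[0,0,0],-1],
    [[0.0128,0,-0.0097],[0,0,0],-1],
    [[0.0128,0,-0.0097],[0,0,0],-1],
  ],
)

```text
clock: 8.98
ee_pos: [0.4443, -0.118, 0.1085]
tcp_rot: [[0.509, 0.771, -0.382], [0.615, -0.637, -0.465], [-0.602, 0.001, -0.798]]
wrist_force: [-0.4, -1.4, 2.1]
grip_width: 0.0178
finger_force: 50.0
```

```bash
python3 -c "
from h import *
where(); plan(1,*pose(-.086,.0505,36)) 
"
```

```text
8.9833 heel [-88.5   0.   51.3] tip [-54.5  -0.1  50.1] th 37.0 F unit [-1.4 -0.6  2.1] T [0.03 0.04 0.03] grip 0.0178
[0.005, 0.0, 0.001] [-0.0, 0.017, -0.003]
dist 0.002
```

```bash
python3 -c "
from h import *
a=None
for th in (33,27,21): a=plan(1,*pose(-.0878,.0500,th),start=a)
"
```

```text
[0.001, 0.001, 0.012] [-0.0, 0.067, -0.003]
dist 0.006
[-0.002, 0.0, 0.016] [0.0, 0.1, 0.0]
dist 0.008
[-0.002, -0.0, 0.016] [0.0, 0.1, -0.0]
dist 0.008
```

>>> play_rows(
  increments=[
    [[0,0,0.003],[0,0.017,0],-1],
    [[0,0,0.006],[0,0.033,0],-1],
    [[0.001,0,0.009],[0,0.05,0],-1],
    [[0.001,0,0.012],[0,0.067,0],-1],
    [[0.001,0,0.012],[0,0.067,0],-1],
  ],
  force=60,
)

```text
clock: 9.4
ee_pos: [0.4418, -0.121, 0.1037]
tcp_rot: [[0.536, 0.77, -0.346], [0.646, -0.638, -0.42], [-0.544, 0.002, -0.839]]
wrist_force: [0.5, 0.6, 3.0]
grip_width: 0.0172
finger_force: 60.0
```

>>> play_rows(
  increments=[
    [[0,0,0.004],[0,0.025,0],-1],
    [[-0.001,0,0.008],[0,0.05,0],-1],
    [[-0.0015,0,0.012],[0,0.075,0],-1],
    [[-0.002,0,0.016],[0,0.1,0],-1],
    [[-0.002,0,0.016],[0,0.1,0],-1],
  ],
)

```text
clock: 9.82
ee_pos: [0.4394, -0.1245, 0.0983]
tcp_rot: [[0.57, 0.77, -0.286], [0.687, -0.638, -0.349], [-0.451, 0.003, -0.892]]
wrist_force: [1.7, 4.9, 8.0]
grip_width: 0.0175
finger_force: 60.0
```

```bash
python3 -c "
from h import *
where()
for th in (21,): a=plan(1,*pose(-.0878,.0500,th))
"
```

```text
9.8167 heel [-87.4  -0.5  51.5] tip [-53.7  -0.6  56.3] th 26.8 F unit [4.9 1.8 8. ] T [ 0.43  0.27 -0.05] grip 0.0175
[-0.001, -0.0, 0.019] [0.001, 0.097, -0.004]
dist 0.009
```

>>> play_rows(
  increments=[
    [[0,0,0.004],[0,0.025,0],-1],
    [[-0.001,0,0.009],[0,0.05,0],-1],
    [[-0.0015,0,0.013],[0,0.075,0],-1],
    [[-0.002,0,0.018],[0,0.1,0],-1],
    [[-0.002,0,0.018],[0,0.1,0],-1],
  ],
)

```text
clock: 10.23
ee_pos: [0.4361, -0.1284, 0.0906]
tcp_rot: [[0.597, 0.77, -0.225], [0.719, -0.638, -0.276], [-0.356, 0.003, -0.935]]
wrist_force: [0.2, 4.3, 6.7]
grip_width: 0.0175
finger_force: 60.0
```

>>> play_rows(
  increments=[
    [[0,0,0.004],[0,0.025,0],-1],
    [[-0.001,0,0.009],[0,0.05,0],-1],
    [[-0.0015,0,0.013],[0,0.075,0],-1],
    [[-0.002,0,0.018],[0,0.1,0],-1],
    [[-0.002,0,0.018],[0,0.1,0],-1],
  ],
)

```text
clock: 10.65
ee_pos: [0.4335, -0.1318, 0.0825]
tcp_rot: [[0.617, 0.77, -0.161], [0.744, -0.638, -0.199], [-0.256, 0.003, -0.967]]
wrist_force: [0.9, 2.6, 7.2]
grip_width: 0.0173
finger_force: 60.0
```

```bash
python3 -c "
from h import *
where(); shot('scene','s2')
for th in (12,6): a=plan(1,*pose(-.0878,.0500,th))
"
```

```text
10.65 heel [-88.4  -0.6  49.8] tip [-56.5  -0.7  61.5] th 14.8 F unit [2.5 0.9 7.2] T [0.54 0.1  0.04] grip 0.0173
[-0.0, -0.0, 0.007] [0.002, 0.048, -0.004]
dist 0.003
[-0.001, -0.0, 0.023] [0.002, 0.148, -0.004]
dist 0.012
```

>>> play_rows(
  increments=[
    [[0,0,0.004],[0,0.025,0],-1],
    [[-0.001,0,0.008],[0,0.05,0],-1],
    [[-0.0015,0,0.012],[0,0.075,0],-1],
    [[-0.002,0,0.016],[0,0.1,0],-1],
    [[-0.002,0,0.016],[0,0.1,0],-1],
  ],
)

```text
clock: 11.12
ee_pos: [0.4313, -0.1342, 0.0746]
tcp_rot: [[0.631, 0.77, -0.096], [0.76, -0.638, -0.12], [-0.154, 0.003, -0.988]]
wrist_force: [0.0, 2.6, 5.5]
grip_width: 0.0174
finger_force: 60.0
```

>>> play_rows(
  increments=[
    [[0,0,0.003],[0,0.02,0],-1],
    [[-0.001,0,0.007],[0,0.04,0],-1],
    [[-0.0015,0,0.01],[0,0.06,0],-1],
    [[-0.002,0,0.013],[0,0.08,0],-1],
    [[-0.002,0,0.013],[0,0.08,0],-1],
  ],
)

```text
clock: 11.53
ee_pos: [0.43, -0.1357, 0.0682]
tcp_rot: [[0.637, 0.77, -0.044], [0.768, -0.639, -0.056], [-0.071, 0.002, -0.997]]
wrist_force: [1.3, 2.5, 4.0]
grip_width: 0.0173
finger_force: 60.0
```

```bash
python3 -c "
from h import *
where(); im,m=shot('wrist','w6'); where()"
```

```text
11.5333 heel [-88.8  -0.4  49.3] tip [-59.6  -0.5  66.7] th 4.1 F unit [2.8 0.6 4. ] T [ 0.77 -0.32  0.04] grip 0.0173
11.5833 heel [-88.8  -0.4  49.3] tip [-59.6  -0.5  66.7] th 4.1 F unit [2.5 1.7 3.2] T [ 0.68 -0.26  0.05] grip 0.0175
```

View pics/w6.png

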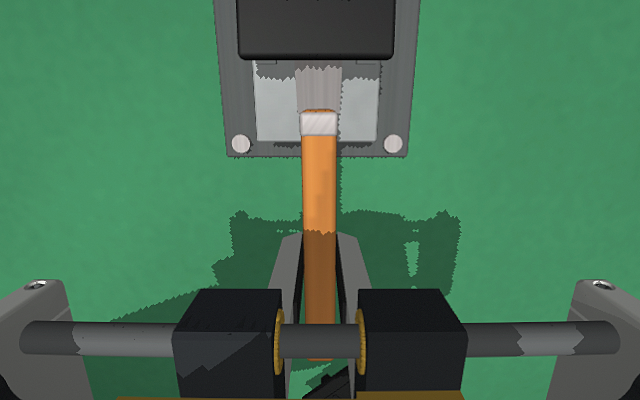

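The cover's front edge now spans (240,57)-(393,57), with the blade under it. I'll estimate its height from that width.

```bash
python3 -c "
from h import *
im,m=load('w6')
for z in (56,64,68,70,72,76):
    for e in (0,8): print(z,e,proj(m,[U0+UR@np.array([-.065,y,(z+e)/1e3]) for y in (.033,-.033)]).round(1).tolist())
g=im[:,300:330].mean((1,2)); 
hsv=cv2.cvtColor(im,cv2.COLOR_BGR2HSV)
for r in (30,45,52,56): 
    x=np.where(hsv[r,200:430,2]<75)[0]+200; print(r,x.min(),x.max())
"
```

```text
56 0 [[251.9, 61.8], [386.5, 61.3]]
56 8 [[248.6, 60.8], [389.9, 60.3]]
64 0 [[248.6, 60.8], [389.9, 60.3]]
64 8 [[245.0, 59.8], [393.6, 59.3]]
68 0 [[246.9, 60.3], [391.7, 59.8]]
68 8 [[243.1, 59.2], [395.6, 58.7]]
70 0 [[246.0, 60.0], [392.6, 59.5]]
70 8 [[242.1, 58.9], [396.6, 58.4]]
72 0 [[245.0, 59.8], [393.6, 59.3]]
72 8 [[241.0, 58.6], [397.7, 58.1]]
76 0 [[243.1, 59.2], [395.6, 58.7]]
76 8 [[238.9, 58.0], [399.9, 57.4]]
30 237 394
45 238 393
52 238 393
56 239 392
```

>>> play_rows(
  increments=[
    [[0,0,0.002],[0,0.015,0],-1],
    [[0,0,0.004],[0,0.03,0],-1],
    [[0,0,0.006],[0,0.05,0],-1],
    [[0,0,0.006],[0,0.05,0],-1],
    [[0,0,0.006],[0,0.05,0],-1],
  ],
)

```text
clock: 12.0
ee_pos: [0.4294, -0.1362, 0.065]
tcp_rot: [[0.637, 0.77, -0.013], [0.77, -0.638, -0.018], [-0.022, 0.001, -1.0]]
wrist_force: [0.9, -0.6, 2.7]
grip_width: 0.0177
finger_force: 60.0
```

```bash
python3 -c "
from h import *
im,m=shot('wrist','w7'); where()
for z in (68,70,72,76):
    for e in (8,): print(z,e,proj(m,[U0+UR@np.array([-.065,y,(z+e)/1e3]) for y in (.033,-.033)]).round(1).tolist())
hsv=cv2.cvtColor(im,cv2.COLOR_BGR2HSV)
for r in (30,45,52,56): 
    x=np.where(hsv[r,200:430,2]<75)[0]+200; print(r,x.min(),x.max())
s=bot.observe(); plan(1,*pose(-.0888,.0503,10)); plan(1,*pose(-.12,.053,10)); print(pose(-.0888,.05,10)[0])
"
```

```text
12.05 heel [-88.7  -0.1  49.8] tip [-60.3  -0.1  68.7] th 1.3 F unit [-1.8 -0.6  2.6] T [-0.   -0.   -0.04] grip 0.0171
68 8 [[244.5, 56.5], [395.5, 56.2]]
70 8 [[243.5, 55.9], [396.6, 55.6]]
72 8 [[242.5, 55.3], [397.6, 55.0]]
76 8 [[240.3, 54.1], [399.9, 53.8]]
30 239 394
45 239 393
52 240 392
56 243 390
[0.006, 0.0, -0.024] [0.001, -0.145, -0.003]
dist 0.012
[-0.057, 0.001, -0.028] [0.001, -0.145, -0.003]
dist 0.032
[ 0.43149216 -0.1339038   0.07666581]
```

>>> play_rows(
  increments=[
    [[0.001,0,-0.006],[0,-0.036,0],-1],
    [[0.003,0,-0.012],[0,-0.072,0],-1],
    [[0.004,0,-0.018],[0,-0.108,0],-1],
    [[0.006,0,-0.024],[0,-0.145,0],-1],
    [[0.006,0,-0.024],[0,-0.145,0],-1],
  ],
)

```text
clock: 12.47
ee_pos: [0.432, -0.133, 0.0771]
tcp_rot: [[0.626, 0.772, -0.11], [0.76, -0.635, -0.136], [-0.175, 0.002, -0.985]]
wrist_force: [-1.9, -2.4, 1.7]
grip_width: 0.0174
finger_force: 60.0
```

>>> play_rows(
  increments=[
    [[-0.025,0,-0.005],[0,0,0],-1],
    [[-0.05,0,-0.01],[0,0,0],-1],
    [[-0.075,0,-0.02],[0,0,0],-1],
    [[-0.1,0,-0.03],[0,0,0],-1],
    [[-0.1,0,-0.03],[0,0,0],-1],
  ],
)

```text
clock: 12.88
ee_pos: [0.4009, -0.1701, 0.1004]
tcp_rot: [[0.629, 0.77, -0.109], [0.758, -0.638, -0.134], [-0.173, 0.001, -0.985]]
wrist_force: [0.2, 0.4, -2.1]
grip_width: 0.0173
finger_force: 60.0
```

```bash
python3 -c "
from h import *
shot('wrist','w8'); im,m=shot('wrist','w8'); where(); print(bot.observe()['ee_pos'])
w=np.vstack([im]); 
a=plan(2,[.53,-.345,.09],down(83)); a=plan(1,[.53,-.345,.0155],down(83),start=a); a=plan(1,[.53,-.345,.13],down(83),start=a)
"
```

```text
12.9833 heel [-135.2    0.8   73.1] tip [-104.3    0.7   87.5] th 9.9 F unit [-0.1  1.  -1.2] T [ 0.02 -0.02 -0.02] grip 0.0176
[ 0.40119033 -0.16907243  0.09965499]
[-0.051, 0.211, 0.019] [-0.023, 0.08, -0.271]
[-0.11, 0.188, 0.017] [-0.023, 0.08, -0.271]
dist 0.218
[0.0, 0.0, 0.149] [0.0, 0.0, 0.0]
dist 0.074
[0.0, 0.0, -0.229] [0.0, 0.0, 0.0]
dist 0.114
```

View pics/w8.png

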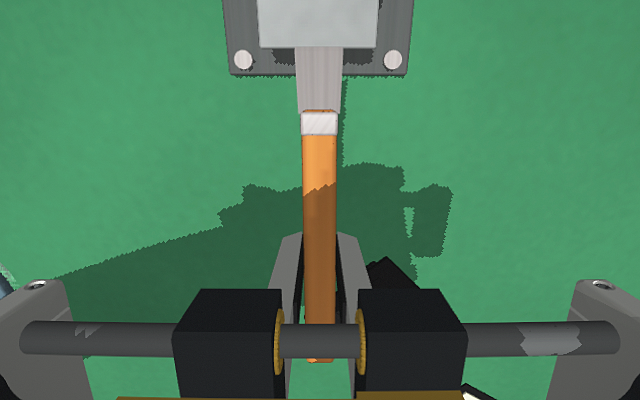

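The pry tool is clear of the unit and still held straight. I'll lay it back near its starting place.

>>> play_rows(
  increments=[
    [[-0.013,0.053,0.005],[-0.006,0.02,-0.068],-1],
    [[-0.026,0.106,0.01],[-0.012,0.04,-0.136],-1],
    [[-0.038,0.158,0.014],[-0.017,0.06,-0.203],-1],
    [[-0.051,0.211,0.019],[-0.023,0.08,-0.271],-1],
    [[-0.051,0.211,0.019],[-0.023,0.08,-0.271],-1],
  ],
)

```text
clock: 13.4
ee_pos: [0.4679, -0.2603, 0.0951]
tcp_rot: [[0.393, 0.919, -0.044], [0.916, -0.395, -0.077], [-0.088, -0.01, -0.996]]
wrist_force: [-0.9, 0.8, -0.4]
grip_width: 0.0173
finger_force: 60.0
```

>>> play_rows(
  increments=[
    [[-0.027,0.047,0.004],[-0.006,0.02,-0.068],-1],
    [[-0.055,0.094,0.008],[-0.012,0.04,-0.136],-1],
    [[-0.083,0.141,0.013],[-0.017,0.06,-0.203],-1],
    [[-0.11,0.188,0.017],[-0.023,0.08,-0.271],-1],
    [[-0.11,0.188,0.017],[-0.023,0.08,-0.271],-1],
  ],
)

```text
clock: 13.82
ee_pos: [0.5318, -0.3481, 0.0898]
tcp_rot: [[0.122, 0.993, 0.0], [0.993, -0.122, -0.002], [-0.002, 0.0, -1.0]]
wrist_force: [0.5, -0.2, -0.7]
grip_width: 0.0172
finger_force: 60.0
```

```bash
python3 -c "
from h import *
s=bot.observe(); print(s['ee_pos'],s['tcp_rot'].round(3)); plan(1,[.53,-.345,.0165],down(83))"
```

```text
[ 0.53182863 -0.34807692  0.0897839 ] [[ 0.122  0.993  0.   ]
 [ 0.993 -0.122 -0.002]
 [-0.002  0.    -1.   ]]
[0.006, -0.004, 0.147] [0.0, 0.002, 0.0]
dist 0.073
```

>>> play_rows(
  increments=[
    [[0,0,0.045],[0,0,0],-1],
    [[0,0,0.09],[0,0,0],-1],
    [[0,0,0.125],[0,0,0],-1],
    [[0,0,0.142],[0,0,0],-1],
    [[0,0,0.147],[0,0,0],-1],
  ],
)

```text
clock: 14.23
ee_pos: [0.5288, -0.3429, 0.0145]
tcp_rot: [[0.121, 0.993, -0.005], [0.993, -0.121, 0.002], [0.001, -0.005, -1.0]]
wrist_force: [-1.2, -0.1, -1.6]
grip_width: 0.0177
finger_force: 60.0
```

>>> play_rows(
  increments=[
    [[0,0,0.001],[0,0,0],-1],
    [[0,0,0.002],[0,0,0],-1],
    [[0,0,0.003],[0,0,0],-1],
    [[0,0,0.003],[0,0,0],-1],
  ],
)

```text
clock: 14.57
ee_pos: [0.531, -0.346, 0.0171]
tcp_rot: [[0.121, 0.993, 0.001], [0.993, -0.121, -0.003], [-0.003, 0.001, -1.0]]
wrist_force: [-0.7, -0.2, -1.8]
grip_width: 0.0173
finger_force: 60.0
```

```bash
python3 -c "
from h import *
where(); print(bot.observe()['ee_pos'])"
```

```text
14.5667 heel [-198.  -170.3    3.3] tip [-174.4 -155.2   22.8] th 0.2 F unit [-0.6  0.4 -1.8] T [-0.09  0.05 -0.01] grip 0.0173
[ 0.53101061 -0.34597547  0.01707846]
```

Lower another 3 mm, then release, and rise.

>>> play_rows(
  increments=[
    [[0,0,0.002],[0,0,0],-1],
    [[0,0,0.004],[0,0,0],-1],
    [[0,0,0.005],[0,0,0],-1],
    [[0,0,0.005],[0,0,0],-1],
    [[0,0,0.005],[0,0,0],-1],
  ],
)

```text
clock: 14.98
ee_pos: [0.5307, -0.3459, 0.0142]
tcp_rot: [[0.121, 0.993, -0.0], [0.993, -0.121, -0.002], [-0.002, 0.0, -1.0]]
wrist_force: [-1.3, 0.3, 4.6]
grip_width: 0.0175
finger_force: 60.0
```

>>> play_rows(
  increments=[
    [[0,0,0],[0,0,0],0.1],
    [[0,0,0],[0,0,0],0.1],
    [[0,0,0],[0,0,0],0.1],
    [[0,0,0],[0,0,0],0.1],
    [[0,0,0],[0,0,0],0.1],
  ],
)

```text
clock: 15.4
ee_pos: [0.5303, -0.3454, 0.0131]
tcp_rot: [[0.121, 0.993, -0.001], [0.993, -0.121, -0.001], [-0.002, -0.001, -1.0]]
wrist_force: [-0.7, -0.4, -0.6]
grip_width: 0.047
finger_force: 0.0
```

>>> play_rows(
  increments=[
    [[0,0,-0.06],[0,0,0],0.1],
    [[0,0,-0.12],[0,0,0],0.1],
    [[0,0,-0.2],[0,0,0],0.1],
    [[0,0,-0.27],[0,0,0],1],
    [[0,0,-0.27],[0,0,0],1],
  ],
)

```text
clock: 15.82
ee_pos: [0.5341, -0.3485, 0.1574]
tcp_rot: [[0.121, 0.993, 0.01], [0.993, -0.121, -0.012], [-0.01, 0.011, -1.0]]
wrist_force: [0.7, -0.7, 1.1]
grip_width: 0.0616
finger_force: 0.0
```

```bash
python3 -c "
from h import *
s=bot.observe(); print(s['ee_pos'],s['grip_width'],s['wrist_force'])
g=U0+UR@np.array([-.075,0,0]); g[2]=.26; print(g)
plan(2,g,down(UY))"
```

```text
[ 0.53412928 -0.34847967  0.15741104] 0.061617755206709555 [ 0.69530471 -0.73996921  1.11110489]
[ 0.48689521 -0.06645502  0.26      ]
[0.273, -0.08, -0.106] [0.007, 0.003, 0.27]
[0.24, -0.154, -0.105] [0.007, 0.003, 0.27]
dist 0.304
```

>>> play_rows(
  increments=[
    [[0.068,-0.02,-0.026],[0.002,0,0.067],1],
    [[0.136,-0.04,-0.053],[0.003,0.001,0.135],1],
    [[0.205,-0.06,-0.08],[0.005,0.002,0.2],1],
    [[0.273,-0.08,-0.106],[0.007,0.003,0.27],1],
    [[0.273,-0.08,-0.106],[0.007,0.003,0.27],1],
  ],
)

```text
clock: 16.23
ee_pos: [0.5077, -0.2007, 0.2032]
tcp_rot: [[0.392, 0.92, -0.004], [0.92, -0.392, 0.003], [0.001, -0.005, -1.0]]
wrist_force: [0.1, -0.1, -0.2]
grip_width: 0.0931
finger_force: 0.0
```

>>> play_rows(
  increments=[
    [[0.06,-0.038,-0.026],[0.002,0,0.067],1],
    [[0.12,-0.077,-0.053],[0.003,0.001,0.135],1],
    [[0.18,-0.115,-0.08],[0.005,0.002,0.2],1],
    [[0.24,-0.154,-0.105],[0.007,0.003,0.27],1],
    [[0.24,-0.154,-0.105],[0.007,0.003,0.27],1],
  ],
)

```text
clock: 16.65
ee_pos: [0.4846, -0.0608, 0.2565]
tcp_rot: [[0.632, 0.775, -0.008], [0.775, -0.632, 0.01], [0.003, -0.012, -1.0]]
wrist_force: [0.2, 0.0, -0.4]
grip_width: 0.0941
finger_force: 0.0
```

```bash
python3 -c "
from h import *
shot('wrist','w9'); im,m=shot('wrist','w9'); s=bot.observe(); print(s['clock'],s['ee_pos'],s['tcp_rot'].round(3),s['grip_width'])
hsv=cv2.cvtColor(im,cv2.COLOR_BGR2HSV); k=cv2.morphologyEx(((hsv[...,2]<75)&(hsv[...,1]<60)).astype(np.uint8),cv2.MORPH_OPEN,np.ones((5,5),np.uint8)); k[240:]=0
c=max(cv2.findContours(k,0,1)[0],key=cv2.contourArea); print(cv2.approxPolyDP(c,5,True)[:,0].tolist())
f=lambda P:proj(m,[U0+UR@np.array(q) for q in P]).round(0).tolist()
for dz in (0,12,16): 
  t=np.arctan2(dz,130); print(dz,f([(.065-.13*np.cos(t),.033,.064+dz/1e3),(.065-.13*np.cos(t),-.033,.064+dz/1e3),(.065,-.033,.064),(.065,.033,.064)]))
tm=bot.camera_model('top')
"
```

```text
16.75 [ 0.48435959 -0.06407909  0.25432213] [[ 0.632  0.775 -0.011]
 [ 0.775 -0.632  0.009]
 [ 0.    -0.014 -1.   ]] 0.09439797340247472
[[295, 47], [294, 101], [287, 103], [294, 109], [294, 174], [355, 175], [356, 111], [365, 107], [356, 101], [358, 49]]
0 [[296.0, 172.0], [355.0, 173.0], [360.0, 46.0], [294.0, 46.0]]
12 [[295.0, 174.0], [356.0, 175.0], [360.0, 46.0], [294.0, 46.0]]
16 [[294.0, 174.0], [357.0, 175.0], [360.0, 46.0], [294.0, 46.0]]
```

View pics/w9.png

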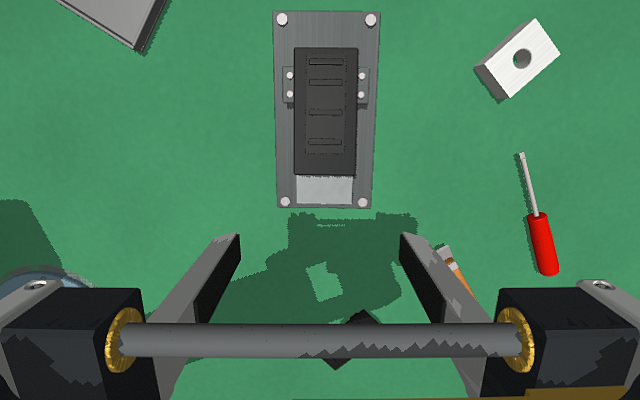

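The cover sits loose with its front raised, corners at (294,174) and (355,175), and the pry tool lies on the bench at (450,265). I'll grasp the cover across its width, pitched about 6.5° to match.

```bash
python3 -c "
from h import *
g=U0+UR@np.array([-.003,0,0]); 
a=plan(1,[*g[:2],.13],down(UY,6.5)); a=plan(1,[*g[:2],.0615],down(UY,6.5),start=a)"
```

```text
[0.144, 0.011, 0.249] [-0.013, -0.108, 0.004]
dist 0.144
[0.016, -0.0, 0.136] [0.0, 0.0, 0.0]
dist 0.068
```

>>> play_rows(
  increments=[
    [[0.036,0.003,0.062],[-0.003,-0.027,0.001],1],
    [[0.072,0.006,0.125],[-0.006,-0.054,0.002],1],
    [[0.108,0.008,0.187],[-0.01,-0.081,0.003],1],
    [[0.144,0.011,0.249],[-0.013,-0.108,0.004],1],
    [[0.144,0.011,0.249],[-0.013,-0.108,0.004],1],
  ],
)

```text
clock: 17.17
ee_pos: [0.529, -0.0096, 0.1204]
tcp_rot: [[0.63, 0.772, -0.088], [0.767, -0.636, -0.084], [-0.12, -0.015, -0.993]]
wrist_force: [-1.5, -0.8, -0.7]
grip_width: 0.0938
finger_force: 0.0
```

>>> play_rows(
  increments=[
    [[0,0,0],[0,0,0],1],
    [[0,0,0],[0,0,0],1],
  ],
)

```text
clock: 17.33
ee_pos: [0.533, -0.0123, 0.1299]
tcp_rot: [[0.633, 0.77, -0.073], [0.765, -0.638, -0.086], [-0.113, -0.001, -0.994]]
wrist_force: [0.7, -0.3, 0.3]
grip_width: 0.0941
finger_force: 0.0
```

```bash
python3 -c "
from h import *
s=bot.observe(); print(s['ee_pos'],s['joint_vel'].round(3))
g=U0+UR@np.array([-.003,0,0]); 
print((UR.T@(s['ee_pos']-U0)).round(4)); a=plan(1,[*g[:2],.0615],down(UY,6.5))"
```

```text
[ 0.53298685 -0.01234598  0.12993349] [-0.006 -0.045 -0.014  0.    -0.001  0.007]
[-0.0039 -0.0013  0.1299]
[0.017, -0.002, 0.136] [-0.001, -0.0, -0.003]
dist 0.068
```

>>> play_rows(
  increments=[
    [[0.003,0,0.03],[0,0,0],1],
    [[0.007,-0.001,0.06],[0,0,0],1],
    [[0.01,-0.001,0.09],[0,0,0],1],
    [[0.014,-0.002,0.115],[0,0,0],1],
    [[0.017,-0.002,0.13],[0,0,0],1],
  ],
)

```text
clock: 17.75
ee_pos: [0.5328, -0.0106, 0.0646]
tcp_rot: [[0.634, 0.77, -0.071], [0.765, -0.638, -0.086], [-0.112, 0.0, -0.994]]
wrist_force: [-1.1, 0.9, -0.9]
grip_width: 0.0938
finger_force: 0.0
```

>>> play_rows(
  increments=[
    [[0,0,0.003],[0,0,0],1],
    [[0,0,0.006],[0,0,0],1],
    [[0,0,0.006],[0,0,0],1],
  ],
  force=25,
)

```text
clock: 18.0
ee_pos: [0.5329, -0.01, 0.0619]
tcp_rot: [[0.633, 0.771, -0.071], [0.766, -0.637, -0.086], [-0.112, -0.0, -0.994]]
wrist_force: [-0.0, 0.3, -0.0]
grip_width: 0.0942
finger_force: 0.0
```

>>> play_rows(
  increments=[
    [[0,0,0],[0,0,0],0.3],
    [[0,0,0],[0,0,0],0.3],
    [[0,0,0],[0,0,0],0.3],
    [[0,0,0],[0,0,0],0.3],
    [[0,0,0],[0,0,0],0.3],
  ],
  force=25,
)

```text
clock: 18.42
ee_pos: [0.5324, -0.0097, 0.0614]
tcp_rot: [[0.633, 0.771, -0.072], [0.766, -0.637, -0.086], [-0.113, -0.001, -0.994]]
wrist_force: [0.7, 0.6, 0.5]
grip_width: 0.0655
finger_force: 25.0
```

```bash
python3 -c "
from h import *
s=bot.observe(); print(s['clock'],s['ee_pos'],s['grip_width'],s['finger_force'],s['wrist_force'])
print((UR.T@(s['ee_pos']-U0)).round(4))"
```

```text
18.4167 [ 0.53244157 -0.00968264  0.06137088] 0.06549687526635542 25.003345906734467 [0.73156644 0.61065609 0.5423551 ]
[-0.0022  0.0008  0.0614]
```

>>> play_rows(
  increments=[
    [[-0.001,0,-0.008],[0,0,0],-1],
    [[-0.002,0,-0.016],[0,0,0],-1],
    [[-0.003,0,-0.024],[0,0,0],-1],
    [[-0.004,0,-0.032],[0,0,0],-1],
    [[-0.005,0,-0.04],[0,0,0],-1],
  ],
  force=30,
)

```text
clock: 18.83
ee_pos: [0.5322, -0.0099, 0.0818]
tcp_rot: [[0.633, 0.771, -0.073], [0.766, -0.637, -0.086], [-0.113, -0.001, -0.994]]
wrist_force: [0.7, -0.6, -1.7]
grip_width: 0.0658
finger_force: 30.0
```

```bash
python3 -c "
from h import *
s=bot.observe(); print(s['clock'],s['ee_pos'],s['grip_width'],s['finger_force'],s['wrist_force'])
T=[.4565,.3185]
a=plan(1,s['ee_pos']+[0,0,.09],s['tcp_rot']); a=plan(3,[*T,.16],down(110),start=a); plan(1,[*T,.06],down(110),start=a)"
```

```text
18.8333 [ 0.53219073 -0.00993812  0.08184812] 0.06581967765264325 29.998739361763 [ 0.69695505 -0.59642567 -1.70488869]
[-0.02, -0.0, -0.179] [0.0, 0.0, 0.0]
dist 0.09
[0.137, -0.178, -0.007] [-0.019, 0.032, -0.331]
[0.189, -0.121, -0.005] [-0.019, 0.032, -0.331]
[0.219, -0.05, 0.001] [-0.019, 0.032, -0.331]
dist 0.337
[0.0, 0.0, 0.2] [0.0, 0.0, 0.0]
dist 0.1
```

>>> play_rows(
  increments=[
    [[-0.005,0,-0.045],[0,0,0],-1],
    [[-0.01,0,-0.09],[0,0,0],-1],
    [[-0.015,0,-0.135],[0,0,0],-1],
    [[-0.02,0,-0.179],[0,0,0],-1],
    [[-0.02,0,-0.179],[0,0,0],-1],
  ],
)

```text
clock: 19.25
ee_pos: [0.5353, -0.0104, 0.1767]
tcp_rot: [[0.634, 0.771, -0.064], [0.766, -0.637, -0.088], [-0.108, 0.007, -0.994]]
wrist_force: [0.6, 0.9, -0.7]
grip_width: 0.0654
finger_force: 30.0
```

>>> play_rows(
  increments=[
    [[0.027,-0.036,-0.001],[-0.004,0.006,-0.066],-1],
    [[0.055,-0.071,-0.003],[-0.008,0.013,-0.132],-1],
    [[0.082,-0.107,-0.004],[-0.011,0.019,-0.199],-1],
    [[0.11,-0.142,-0.006],[-0.015,0.026,-0.265],-1],
    [[0.137,-0.178,-0.007],[-0.019,0.032,-0.331],-1],
  ],
)

```text
clock: 19.67
ee_pos: [0.5064, 0.1005, 0.1659]
tcp_rot: [[0.332, 0.942, -0.04], [0.94, -0.334, -0.067], [-0.076, -0.016, -0.997]]
wrist_force: [0.1, -0.2, -2.0]
grip_width: 0.0658
finger_force: 30.0
```

>>> play_rows(
  increments=[
    [[0.038,-0.024,-0.001],[-0.004,0.006,-0.066],-1],
    [[0.076,-0.048,-0.002],[-0.008,0.013,-0.132],-1],
    [[0.113,-0.073,-0.003],[-0.011,0.019,-0.199],-1],
    [[0.151,-0.097,-0.004],[-0.015,0.026,-0.265],-1],
    [[0.189,-0.121,-0.005],[-0.019,0.032,-0.331],-1],
  ],
)

```text
clock: 20.08
ee_pos: [0.4811, 0.2098, 0.162]
tcp_rot: [[-0.007, 1.0, -0.016], [0.999, 0.007, -0.038], [-0.038, -0.016, -0.999]]
wrist_force: [-0.0, 0.1, -2.0]
grip_width: 0.0659
finger_force: 30.0
```

>>> play_rows(
  increments=[
    [[0.044,-0.01,0],[-0.004,0.006,-0.066],-1],
    [[0.088,-0.02,0],[-0.008,0.013,-0.132],-1],
    [[0.131,-0.03,0],[-0.011,0.019,-0.199],-1],
    [[0.175,-0.04,0],[-0.015,0.026,-0.265],-1],
    [[0.219,-0.05,0.001],[-0.019,0.032,-0.331],-1],
  ],
)

```text
clock: 20.5
ee_pos: [0.4557, 0.319, 0.1578]
tcp_rot: [[-0.347, 0.938, -0.002], [0.938, 0.346, -0.002], [-0.001, -0.002, -1.0]]
wrist_force: [0.4, -0.8, -0.9]
grip_width: 0.0657
finger_force: 30.0
```

```bash
python3 -c "
from h import *
shot('wrist','w10'); im,m=shot('wrist','w10'); s=bot.observe(); print(s['clock'],s['ee_pos'],s['tcp_rot'].round(3),s['grip_width'],s['wrist_force'])
# tray from top picture at start: grey blob
im,_=load('top0') if 0 else (cv2.imread('pics/top0.png'),0); m=bot.camera_model('top')
hsv=cv2.cvtColor(im,cv2.COLOR_BGR2HSV); k=((hsv[...,1]<60)).astype(np.uint8); k[:, :150]=0;k[:,270:]=0;k[:195]=0;k[300:]=0
c=max(cv2.findContours(k,0,1)[0],key=cv2.contourArea); r=cv2.minAreaRect(c); print(r, ray(m,cv2.boxPoints(r),.022).round(3).tolist(), ray(m,[r[0]],.012))
plan(1,[.4565,.3185,.055],down(110)); plan(1,[.4565,.3185,.033],down(110))
"
```

```text
20.6 [0.45505796 0.31982016 0.15759658] [[-0.347  0.938 -0.003]
 [ 0.938  0.347 -0.002]
 [-0.001 -0.003 -1.   ]] 0.06572249324228382 [-1.10266240e-03 -1.07951161e+00 -1.63864818e+00]
((207.65301513671875, 247.38967895507812), (68.30497741699219, 82.74148559570312), 72.6459732055664) [[0.515, 0.472, 0.022], [0.587, 0.242, 0.022], [0.404, 0.181, 0.022], [0.332, 0.405, 0.022]] [[0.45895537 0.32657326 0.012     ]]
[-0.003, 0.002, 0.205] [-0.003, 0.001, 0.005]
dist 0.103
[-0.003, 0.003, 0.249] [-0.003, 0.001, 0.005]
dist 0.125
```

>>> play_rows(
  increments=[
    [[0.002,0.002,0.05],[0,0,0],-1],
    [[0.004,0.004,0.1],[0,0,0],-1],
    [[0.006,0.006,0.15],[0,0,0.003],-1],
    [[0.007,0.009,0.19],[0,0,0.005],-1],
    [[0.007,0.009,0.205],[0,0,0.005],-1],
  ],
)

```text
clock: 21.02
ee_pos: [0.4573, 0.321, 0.0525]
tcp_rot: [[-0.337, 0.941, -0.007], [0.942, 0.337, -0.004], [-0.002, -0.008, -1.0]]
wrist_force: [-1.2, -0.1, -2.6]
grip_width: 0.0655
finger_force: 30.0
```

>>> play_rows(
  increments=[
    [[0,0,0.008],[0,0,0],-1],
    [[0,0,0.016],[0,0,0],-1],
    [[0,0,0.024],[0,0,0],-1],
    [[0,0,0.032],[0,0,0],-1],
    [[0,0,0.04],[0,0,0],-1],
  ],
)

```text
clock: 21.43
ee_pos: [0.4604, 0.3232, 0.0374]
tcp_rot: [[-0.338, 0.941, 0.001], [0.941, 0.338, -0.001], [-0.001, 0.001, -1.0]]
wrist_force: [-0.0, 0.6, -1.3]
grip_width: 0.0655
finger_force: 30.0
```

```bash
python3 -c "
from h import *
s=bot.observe(); print(s['clock'],s['ee_pos'],s['tcp_rot'].round(3),s['grip_width'],s['wrist_force'])"
```

```text
21.4333 [0.46039604 0.32315386 0.03736387] [[-0.338  0.941  0.001]
 [ 0.941  0.338 -0.001]
 [-0.001  0.001 -1.   ]] 0.0655102515650812 [-0.04458831  0.59376328 -1.26996069]
```

Feel down in 3 mm steps.

>>> play_rows(
  increments=[
    [[0,0,0.003],[0,0,0],-1],
    [[0,0,0.006],[0,0,0],-1],
    [[0,0,0.01],[0,0,0],-1],
    [[0,0,0.01],[0,0,0],-1],
  ],
)

```text
clock: 21.77
ee_pos: [0.4595, 0.3229, 0.0314]
tcp_rot: [[-0.338, 0.941, -0.001], [0.941, 0.338, -0.001], [-0.001, -0.001, -1.0]]
wrist_force: [1.1, -0.7, -0.8]
grip_width: 0.0655
finger_force: 30.0
```

>>> play_rows(
  increments=[
    [[0,0,0.002],[0,0,0],-1],
    [[0,0,0.004],[0,0,0],-1],
    [[0,0,0.006],[0,0,0],-1],
    [[0,0,0.006],[0,0,0],-1],
  ],
)

```text
clock: 22.1
ee_pos: [0.4595, 0.3228, 0.0285]
tcp_rot: [[-0.338, 0.941, -0.001], [0.941, 0.338, -0.001], [-0.001, -0.001, -1.0]]
wrist_force: [0.2, 0.5, -2.0]
grip_width: 0.0654
finger_force: 30.0
```

>>> play_rows(
  increments=[
    [[0,0,0.001],[0,0,0],-1],
    [[0,0,0.002],[0,0,0],-1],
    [[0,0,0.003],[0,0,0],-1],
    [[0,0,0.003],[0,0,0],-1],
  ],
)

```text
clock: 22.43
ee_pos: [0.4596, 0.3228, 0.027]
tcp_rot: [[-0.338, 0.941, -0.001], [0.941, 0.338, -0.001], [-0.001, -0.001, -1.0]]
wrist_force: [0.4, 0.3, -1.7]
grip_width: 0.0656
finger_force: 30.0
```

>>> play_rows(
  increments=[
    [[0,0,0.001],[0,0,0],-1],
    [[0,0,0.002],[0,0,0],-1],
    [[0,0,0.003],[0,0,0],-1],
    [[0,0,0.003],[0,0,0],-1],
  ],
)

```text
clock: 22.77
ee_pos: [0.4596, 0.3229, 0.0256]
tcp_rot: [[-0.338, 0.941, -0.001], [0.941, 0.338, -0.001], [-0.001, -0.001, -1.0]]
wrist_force: [0.3, 0.3, -0.7]
grip_width: 0.0655
finger_force: 30.0
```

>>> play_rows(
  increments=[
    [[0,0,0.001],[0,0,0],-1],
    [[0,0,0.002],[0,0,0],-1],
    [[0,0,0.003],[0,0,0],-1],
    [[0,0,0.003],[0,0,0],-1],
  ],
)

```text
clock: 23.1
ee_pos: [0.4599, 0.3227, 0.0246]
tcp_rot: [[-0.339, 0.941, -0.0], [0.941, 0.339, -0.002], [-0.002, -0.001, -1.0]]
wrist_force: [-1.1, -4.3, 3.3]
grip_width: 0.0653
finger_force: 30.0
```

>>> play_rows(
  increments=[
    [[0,0,0],[0,0,0],0.75],
    [[0,0,0],[0,0,0],0.75],
    [[0,0,0],[0,0,0],0.75],
    [[0,0,0],[0,0,0],0.75],
    [[0,0,0],[0,0,0],0.75],
  ],
)

```text
clock: 23.52
ee_pos: [0.4596, 0.323, 0.0241]
tcp_rot: [[-0.338, 0.941, -0.0], [0.941, 0.338, -0.001], [-0.001, -0.001, -1.0]]
wrist_force: [0.1, 0.5, -0.1]
grip_width: 0.0824
finger_force: 0.0
```

>>> play_rows(
  increments=[
    [[0,0,-0.03],[0,0,0],0.75],
    [[0,0,-0.08],[0,0,0],0.75],
    [[0,0,-0.15],[0,0,0],0.75],
    [[0,0,-0.22],[0,0,0],0.75],
    [[0,0,-0.3],[0,0,0],0.75],
  ],
)

```text
clock: 23.93
ee_pos: [0.4586, 0.3227, 0.1744]
tcp_rot: [[-0.338, 0.941, -0.003], [0.941, 0.338, -0.002], [-0.001, -0.004, -1.0]]
wrist_force: [-0.0, 0.6, -0.3]
grip_width: 0.0822
finger_force: 0.0
```

>>> play_rows(
  increments=[
    [[-0.08,0,-0.02],[0,0,0],1],
    [[-0.16,0,-0.04],[0,0,0],1],
    [[-0.24,0,-0.06],[0,0,0],1],
    [[-0.32,0,-0.08],[0,0,0],1],
    [[-0.32,0,-0.08],[0,0,0],1],
  ],
)

```text
clock: 24.35
ee_pos: [0.517, 0.1677, 0.2169]
tcp_rot: [[-0.332, 0.943, 0.005], [0.943, 0.332, -0.002], [-0.004, 0.004, -1.0]]
wrist_force: [-0.7, -0.4, 0.6]
grip_width: 0.0939
finger_force: 0.0
```

```bash
python3 -c "
from h import *
shot('wrist','w11'); im,m=shot('wrist','w11'); s=bot.observe(); print(s['clock'],s['ee_pos'],s['grip_width'],s['joint_vel'].round(3))
hsv=cv2.cvtColor(im,cv2.COLOR_BGR2HSV); k=cv2.morphologyEx(((hsv[...,2]<80)&(hsv[...,1]<60)).astype(np.uint8),cv2.MORPH_OPEN,np.ones((5,5),np.uint8)); k[230:]=0
for c in cv2.findContours(k,0,1)[0]:
    if cv2.contourArea(c)>800:
        r=cv2.minAreaRect(c); q=ray(m,cv2.boxPoints(r),.036); print(cv2.contourArea(c),r,q[:,:2].round(3).tolist(),np.linalg.norm(np.diff(q,axis=0),axis=1).round(4),q.mean(0))
t,mt=shot('top','t2'); hs=cv2.cvtColor(t,cv2.COLOR_BGR2HSV); print('tray region dark pts',[ray(mt,[p],.036)[0].round(3).tolist() for p in [cv2.minAreaRect(np.argwhere(hs[200:295,160:260,2]<45)[:,::-1].astype(np.float32)+[160,200])[0]]])
k=((hs[...,0]<20)&(hs[...,1]>100)&(hs[...,2]>80)).astype(np.uint8); k[:, :380]=0;k[:,500:]=0;k[195:200]=0;k[:195]=0;k[250:]=0
y,x=np.nonzero(k); print('handle',x.min(),x.max(),y.min(),y.max())
"
```

```text
24.45 [0.51442667 0.17164535 0.21469122] 0.09398634059285695 [0.049 0.011 0.022 0.005 0.    0.004]
5756.5 ((317.0, 43.5), (87.0, 68.0), 90.0) [[0.424, 0.325], [0.484, 0.347], [0.512, 0.273], [0.448, 0.251]] [0.0643 0.0788 0.0682] [0.46716139 0.29903499 0.036     ]Traceback (most recent call last):
  File "<string>", line 8, in <module>
    t,mt=shot('top','t2'); hs=cv2.cvtColor(t,cv2.COLOR_BGR2HSV); print('tray region dark pts',[ray(mt,[p],.036)[0].round(3).tolist() for p in [cv2.minAreaRect(np.argwhere(hs[200:295,160:260,2]<45)[:,::-1].astype(np.float32)+[160,200])[0]]])
                                                                                                                                               ~~~~~~~~~~~~~~~^^^^^^^^^^^^^^^^^^^^^^^^^^^^^^^^^^^^^^^^^^^^^^^^^^^^^^^^^^^^^^^^^^^^^^^^^^^^
cv2.error: OpenCV(4.12.0) /io/opencv/modules/imgproc/src/convhull.cpp:143: error: (-215:Assertion failed) total >= 0 && (depth == CV_32F || depth == CV_32S) in function 'convexHull'
```

```bash
python3 -c "
from rig import bot
print(bot.job_done())"
```

```text
the job is handed in; nothing more can be done
None
```

The job is handed in, with no verdict returned: the cover came loose under the pry tool and now stands in the tray (apparently level), and the pry tool was laid back on the bench clear of the unit and tray.

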